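Turn the bench carousel to bring the mandrel to the front

TASK

Turn the jeweller's tool carousel by pushing its lobed rim with the fingertips, until the tapered steel ring mandrel stands squarely at the front, over the middle of the parts tray. Turn it steadily rather than flinging it round, by the rim only: do not touch the centre post or any of the tools standing in the cups, pick nothing up, and leave the other things on the bench where they are. Leave the carousel at rest and take the hand away.

Things in the scene. Friction and masses are not known exactly. Their poses are not given: they have to be found in the camera images.
- foot: Fixed black foot of the tool carousel: round plate 196 mm across, 14 mm high, with an open parts tray (100 mm long, 110 wide, 16 high, brass rings in it) sticking out in front, 92 to 192 mm from the axis. Origin on the table, on the carousel's vertical axis; z up; its front, the middle of the tray, lies along its own -x. Place and yaw vary.
- carousel: Dark red turning disc, 236 mm across, underside 30 mm and top 55 mm above the table, on a vertical axis. Origin on the axis at its underside, z up. Turns endlessly both ways, no detents, light friction (under 1 N at the rim), stops almost at once when left. Five cups (45 mm outside, 18 mm high) on its top, 70 mm from the axis, at 180, 252, 324, 36, 108 degrees from its +x.
- rim_lobe (a point): Top centre of one of ten equal upright lobes round the disc's rim (at 18, 54, 90 .. 342 degrees from the disc's +x; this one at 18): 12 mm radius, centred 120 mm from the axis, 132 mm to the outside, as thick as the disc (30 to 55 mm above the table). Gaps of 50 mm between neighbours, where the disc edge is 118 mm from the axis; finger ends fit in at 36 mm above the table, clear of the tray.
- post: Centre post of the carousel, turning with it: steel rod 12 mm thick with a black ball 32 mm across on top, ball top 181 mm above the table. Origin on the axis on the disc's top. Not to be touched.
- mandrel: The ring mandrel that is to face front: a plain steel round taper, the tallest of the five tools, 142 mm high, narrowing from 27 mm just above its foot to 10 mm at its tip. Stands loose in a cup of the carousel, which one varies; round foot 33 mm across, origin under its centre (on the disc), z up. Do not touch.
- graver: Graver: black round block, thin steel shaft and a wooden mushroom handle on top, 104 mm high. Stands loose in a cup of the carousel, which one varies; round foot 33 mm across, origin under its centre (on the disc), z up. Do not touch.
- punch: Dapping punch: steel rod 12 mm thick with a steel ball 22 mm across on top, 91 mm high. Stands loose in a cup of the carousel, which one varies; round foot 33 mm across, origin under its centre (on the disc), z up. Do not touch.
- brush_pot: Aluminium pot 58 mm high with three small brushes sticking out to 130 mm. Stands loose in a cup of the carousel, which one varies; round foot 33 mm across, origin under its centre (on the disc), z up. Do not touch.
- flux_jar: Amber glass jar with a white cap, 52 mm high. Stands loose in a cup of the carousel, which one varies; round foot 33 mm across, origin under its centre (on the disc), z up. Do not touch.
- bench_block: Loose steel block 65 x 65 x 22 mm lying on the bench, origin under its centre. Leave alone.
- hammer: Loose hammer 210 mm long lying on the bench. Leave alone.
- tweezers: Loose steel tweezers 125 mm long, 7 mm high, lying beside the carousel. Leave alone.
- solder_tin: Loose round aluminium tin 54 mm across, 24 mm high, near the carousel. Leave alone.
Mind the look-alikes: they are no part of the job. Leave any blue, pink or red look-alike of the graver alone.

How it is judged:
By the outcome, as a careful person would: the job done as asked, in the order asked, and still so for the second after the job is handed in, with the robot touching nothing.
It also fails if it takes over 64 s, if anything falls off the work surface, if the arm or the gripper's body presses on something with over 40 N, if the wrist force passes 120 N, or if a joint passes its speed limit or range.

ROBOT

A 6-joint arm with a two-finger parallel gripper is mounted at the origin on the work surface. World frame = base frame: x ahead of the robot, y to its left, z up, the work surface at z = 0. Lengths are in m, angles in rad, forces in N, time in s.
With the tool pointing down it reaches from about 0.275 to 0.725 m from the base axis. Payload 5.6 kg.
Tool frame: the origin (TCP) lies at the very end of the fingers, on their centre line; the grasp point (between the pads) lies 19 mm behind it; z points along the fingers, y is the line along which they close (so a half turn about z gives the same grasp; the last joint's range is limited). The gripper opens to 85 mm and grips with 20 to 120 N. Pads are 22 mm wide; open, the fingers measure 114 mm over their backs; the gripper's body (76 mm by 85 mm) begins 54 mm behind the grasp point. The pads swing forward as they close: fully open they stand 13 mm farther back than shut.
Start: joints at [1.46, 0.255, 0.108, 0, -1.424, -0.285], TCP at [0.212, 0.507, 0.199] pointing down, gripper open.
Joint ranges: [-2.95, 2.95], [-1.21, 1.97], [-1.09, 1.5], [-2.87, 1.71], [-2.94, -0.07], [-3.05, 3.05]. Speed limits (rad/s): [2.57, 2.57, 3.14, 3.14, 3.14, 3.14].

INTERFACE

Orientations are given as a unit quaternion [x, y, z, w].
In Python, from station import manip, optics, workorder gives the robot as it stands.
- The arm moves only by the tool move_arm, never from a script. Its argument "steps" is a list that holds one entry, the list of rows, each a list of 5 numbers: the shift along the tool's x, y, z in units of 0.02 m (1.0 is 0.02 m), then the turn about the tool's z in units of 8 degrees (1.0 is 8 degrees), then the opening, from 0 (shut) to 1 (fully open). In form: [[[dx, dy, dz, spin, grip], ...]]. A call has exactly 5 rows; each row shifts and turns the commanded pose from where the row before left it, along the tool's axes as they then stand; what a row does not reach is not made up. A row lasts 1/8 s, in which the tool goes at most 62.5 mm and 10.7 degrees, less where a joint would pass 70% of its speed; a pose out of reach is approached as far as the arm can. A call with a number of a shift or a turn outside -1 to 1 is refused whole. A call with a gripper value outside its range is refused whole. The fingers move at their own pace and stop on an object; "newtons" is the grip in N (left out, the last holds). Time passes only in rows, so rows that do not move let the fingers close, or fill a call up. It gives the time, the measured TCP pose, the force, the opening and the grip force at its end, in the units of the state.
- manip.observe(): the state, without advancing time (a new reading comes with each control period).
- optics.snapshot(name): name is "side" or "top"; returns a dict with "color" (384x512x3 uint8, blue, green, red), "vertical_fov" (degrees; the focal length in pixels is half the picture's height over the tangent of half this angle, whatever the lens; pixels are square), "cx", "cy" (the principal point, pixels), "rvec" (rotation vector, rad) and "tvec" (3), from world to camera coordinates, as OpenCV has them. Camera axes: x right, y down, z forward; pixel columns grow to the right and rows downward; lengths in m; the calibration is good to about 2 mm. A picture is of the moment at which its call begins. There is no depth.
- workorder.job_done(): hands the job in; it is judged then, once.
The state is a dict: "time_s": time; "qpos": joint angles; "joint_vel": joint speeds; "joint_torque": joint torques, N m; "tool_pos": TCP position; "tcp_rot": TCP orientation; "force": force on the tool from outside, world axes, zero at the start; "moment": the same for the moment, N m; "finger_gap": finger opening in m; "grip_force": force on a finger pad.
Only numpy, scipy, OpenCV 4.12 (cv2) and the standard library are available. Lean on these libraries where they do the work, as an engineer would, in place of code of your own. Each camera call takes 0.05 s, during which the arm holds its last target. There are 200 camera calls.

## Working session

There is one attempt and no reset: what is moved stays moved. The work goes in short steps, Python scripts to look and compute and a tool call to move; the robot and the scene stay as the last step left them, time stands still between calls to the robot, and variables do not carry over. Pictures are saved under pics/ and viewed, at most 10 in all, crops included, and the job is handed in when it is done.

Besides the shell and the picture viewer there is one more tool, called after "Emit:" as name([rows], argument=value, ...), one row to a line, values as JSON. move_arm: Moves the arm, as the interface text tells. Its arguments: {"type":"object","properties":{"steps":{"type":"array","items":{"type":"array","items":{"type":"array","items":{"type":"number"}}}},"newtons":{"type":"number"}},"required":["steps"]}

```bash
mkdir -p pics
cat > h.py <<'E'
import numpy as np, cv2
from station import manip, optics, workorder
def snap(n,f=None):
    s=optics.snapshot(n)
    if f: cv2.imwrite('pics/'+f,s['color'])
    h=s['color'].shape[0]; F=h/2/np.tan(np.radians(s['vertical_fov'])/2)
    s['K']=np.array([[F,0,s['cx']],[0,F,s['cy']],[0,0,1.]])
    s['R']=cv2.Rodrigues(np.array(s['rvec'],float))[0]; s['t']=np.array(s['tvec'],float).ravel()
    return s
def ray(s,p,z):
    d=s['R'].T@np.linalg.solve(s['K'],np.array([p[0],p[1],1.])); c=-s['R'].T@s['t']
    return (c+d*(z-c[2])/d[2])
def proj(s,P):
    q=s['K']@(s['R']@np.array(P,float)+s['t']); return q[:2]/q[2]
E
python3 - <<'E'
from h import *
for n in('top','side'):
    s=snap(n,n+'0.png'); print(n,-s['R'].T@s['t'],s['K'][0,0])
print(manip.observe())
E
```

```text
top [ 0.32532768 -0.05415235  1.14789043] 360.1796644855166
side [ 0.19548887 -1.03705688  0.81089866] 441.20479696781194
{'time_s': 0.1, 'qpos': array([ 1.45958395e+00,  2.55685692e-01,  1.07146418e-01, -4.00650068e-04,
       -1.42391555e+00, -2.84567446e-01]), 'joint_vel': array([ 0.00177353, -0.00169336,  0.00378739,  0.00196807,  0.00011518,
        0.00079444]), 'joint_torque': array([-2.28820871e-03, -3.87606311e+01,  2.38473058e+01,  5.37789479e+00,
       -3.81605831e-03,  5.50744261e-06]), 'tool_pos': array([0.21182469, 0.5070359 , 0.19799564]), 'tcp_rot': array([ 9.80477453e-01, -1.96629696e-01, -1.25612434e-04,  8.43289508e-04]), 'force': array([ 0.68173629, -0.24792469,  0.15132793]), 'moment': array([ 0.01730211, -0.02444577,  0.00511835]), 'grip_force': 0.0, 'finger_gap': 0.08548350157597868}
```

View pics/top0.png

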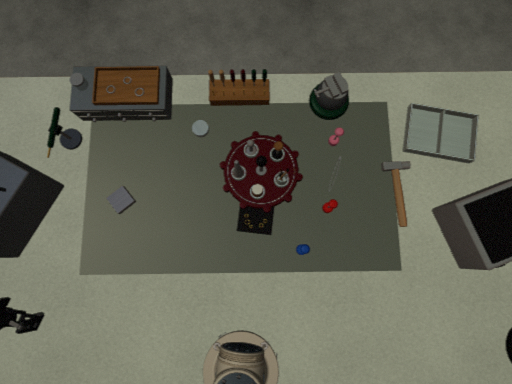

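View pics/side0.png

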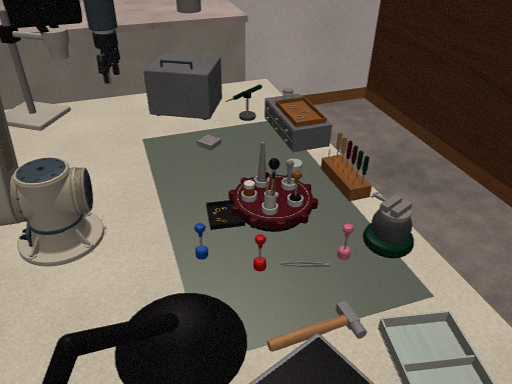

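The top view shows the carousel at about (261,172) with its tray at (256,220). The side view shows the tall mandrel at about (262,165), which is probably the cup at (238,172) from above. I'll measure these next.

```bash
cat >> h.py <<'E'
def measure(s,axis=None):
    im=s['color'].astype(int); b,g,r=im[...,0],im[...,1],im[...,2]
    m=((r>40)&(r>2.2*g)&(r>2.2*b)).astype(np.uint8)
    n,l,st,c=cv2.connectedComponentsWithStats(m,connectivity=8)
    k=[i for i in range(1,n) if np.hypot(*(c[i]-[261,172]))<60]
    m=np.isin(l,k)
    ys,xs=np.nonzero(m); P=np.array([ray(s,(x,y),.055)[:2] for x,y in zip(xs,ys)])
    return m,P
E
python3 - <<'E'
from h import *
s=snap('top')
m,P=measure(s)
c,rad=cv2.minEnclosingCircle(P.astype(np.float32)); print('axis',c,rad,len(P))
c=np.array(c)
# refine: angular outermost radius vs 10-fold
for it in range(3):
    d=P-c; a=np.degrees(np.arctan2(d[:,1],d[:,0])); q=np.hypot(*d.T)
    # lobe phase: pixels beyond 121mm
    o=q>.1225; ph=np.angle(np.mean(np.exp(10j*np.radians(a[o]))))/10
    print(np.degrees(ph),o.sum(),abs(np.mean(np.exp(10j*np.radians(a[o])))))
    bins=[q[(a>=t)&(a<t+36)].max() for t in range(-180,180,36)]
    print(np.round(bins,4)); 
    t=np.radians(np.arange(-162,180,36)); c=c+2/10*np.array([np.sum(bins*np.cos(t)),np.sum(bins*np.sin(t))])
    print(c)
# tray: dark pixels
g=s['color'].max(2); 
mm=((g<38)).astype(np.uint8); mm[:205]=0; mm[245:]=0; mm[:,:225]=0; mm[:,290:]=0
mm=cv2.morphologyEx(mm,cv2.MORPH_CLOSE,np.ones((7,7)))
k=max(cv2.findContours(mm,0,2)[0],key=cv2.contourArea)
K=np.array([ray(s,p[0],.016)[:2] for p in k],np.float32); R=cv2.minAreaRect(K); print('tray',R, cv2.boxPoints(R))
print('front dir',np.degrees(np.arctan2(*(np.array(R[0])-c)[::-1])))
im=s['color'][95:250,200:325]; v=cv2.resize(im,None,fx=4.6,fy=3.8*0+4.6*0+3.85,interpolation=cv2.INTER_CUBIC)
v=cv2.resize(im,None,fx=3.8,fy=3.8,interpolation=cv2.INTER_CUBIC); cv2.imwrite('pics/t1.png',cv2.convertScaleAbs(v,alpha=1.8))
s2=snap('side'); v=cv2.resize(s2['color'][130:240,190:330],None,fx=5,fy=5,interpolation=cv2.INTER_CUBIC); cv2.imwrite('pics/s1.png',cv2.convertScaleAbs(v,alpha=1.5))
E
```

```text
axis (0.5912315845489502, -0.06736477464437485) 0.1299019306898117 2567
7.976785256184525 98 0.9331308357480761
[0.1298 0.1284 0.1285 0.1298 0.1298 0.127  0.1264 0.1255 0.1271 0.1298]
[ 0.59079278 -0.06889502]
7.889885662409203 99 0.9403888171253244
[0.1291 0.127  0.1269 0.1286 0.1295 0.1277 0.1278 0.1271 0.1283 0.1301]
[ 0.5905318  -0.06884404]
7.930544623397662 98 0.9369829132852309
[0.1288 0.1269 0.1269 0.1288 0.1297 0.1279 0.128  0.1271 0.1281 0.1299]
[ 0.5905382  -0.06879408]
tray ((0.44758379459381104, -0.05166294425725937), (0.11050117015838623, 0.09416966140270233), 82.47672271728516) [[ 0.39367038 -0.10027315]
 [ 0.48702943 -0.11260269]
 [ 0.5014972  -0.00305273]
 [ 0.40813816  0.0092768 ]]
front dir 173.16646952641221
```

View pics/t1.png

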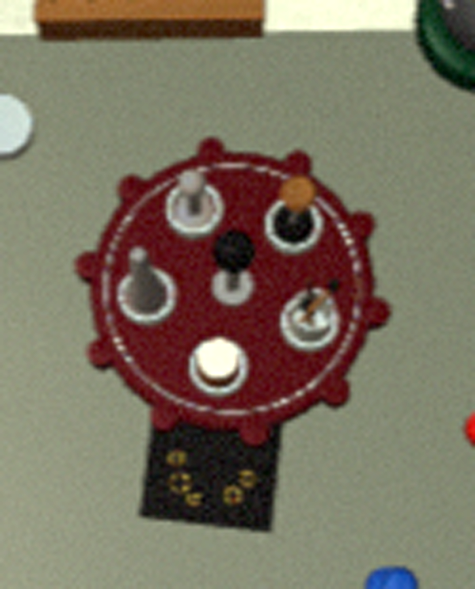

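View pics/s1.png

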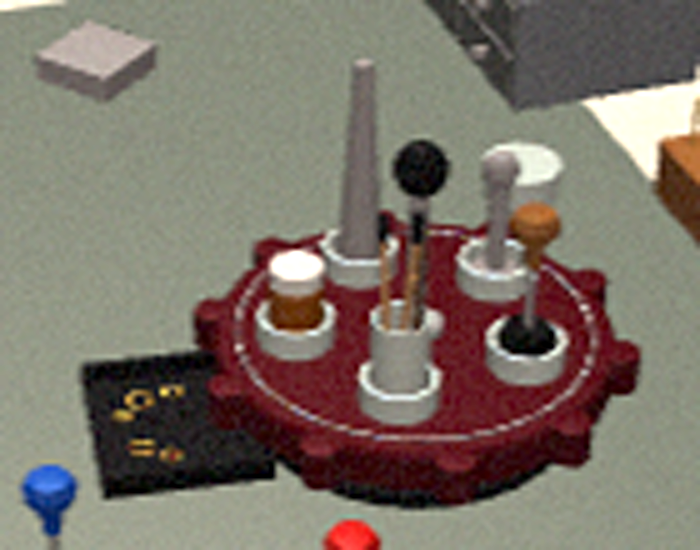

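The crops confirm it. The mandrel's cup is at crop (146,293), the jar's at (218,366), the punch's at (194,206), the graver's at (293,224) and the brushes' at (310,319). The tray is at the front, so the turn needed is about +75° (counter-clockwise).

Run:
```python
from h import *
s=snap('top')
c=np.array([(146,293),(218,366),(310,319),(293,224),(194,206)])/3.8-.4+[200,95]
C=np.array([ray(s,p,.073)[:2] for p in c]); m=C.mean(0); d=C-m
a=np.degrees(np.arctan2(d[:,1],d[:,0])); print('axis',m,np.hypot(*d.T),a%360, ((a-72*np.arange(5))%360))
print('tray ctr front',np.degrees(np.arctan2(-.05166-m[1],.4476-m[0])))
for phi in (134,):
  r=.138; p=m+r*np.array([np.cos(np.radians(phi)),np.sin(np.radians(phi))]); print(p)
  o=manip.observe(); q=o['tcp_rot']
  from scipy.spatial.transform import Rotation as Ro
  R=Ro.from_quat(q); print(R.as_matrix().round(3), (R.inv().apply(np.r_[p,.2]-o['tool_pos'])/.02).round(2))
```

```text
axis [ 0.5922932  -0.06825221] [0.07025532 0.07069083 0.06990014 0.06894543 0.07036167] [ 97.35687467 169.94309406 242.62568891 313.23641113  25.49005598] [97.35687467 97.94309406 98.62568891 97.23641113 97.49005598]
tray ctr front 173.45836977669634
[0.49643034 0.03101668]
[[ 0.923 -0.386 -0.   ]
 [-0.386 -0.923 -0.001]
 [ 0.     0.001 -1.   ]] [22.31 16.49 -0.07]
```

Emit:
move_arm([
  [[0,0,0,1,0],[0,0,0,1,0],[0,0,0,1,0],[0,0,0,0,0],[0,0,0,0,0]],
])

```text
time_s: 0.88
tool_pos: [0.212, 0.5074, 0.1987]
tcp_rot: [0.919, -0.395, 0.0, 0.0]
force: [0.2, 0.3, 0.4]
finger_gap: 0.0
grip_force: 0.0
```

Emit:
move_arm([
  [[1,0.225,0,0,0],[1,0.225,0,0,0],[1,0.225,0,0,0],[1,0.225,0,0,0],[1,0.225,0,0,0]],
])

```text
time_s: 1.5
tool_pos: [0.2651, 0.4179, 0.1989]
tcp_rot: [0.918, -0.396, -0.0, -0.0]
force: [-0.1, 1.2, 0.2]
finger_gap: 0.0002
grip_force: 0.0
```

Emit:
move_arm([
  [[1,0.225,0,0,0],[1,0.225,0,0,0],[1,0.225,0,0,0],[1,0.225,0,0,0],[1,0.225,0,0,0]],
])

```text
time_s: 2.12
tool_pos: [0.3172, 0.3299, 0.1988]
tcp_rot: [0.918, -0.396, 0.0, -0.0]
force: [0.6, -0.0, 0.4]
finger_gap: 0.0002
grip_force: 0.0
```

Emit:
move_arm([
  [[1,0.225,0,0,0],[1,0.225,0,0,0],[1,0.225,0,0,0],[1,0.225,0,0,0],[1,0.225,0,0,0]],
])

```text
time_s: 2.75
tool_pos: [0.3693, 0.2417, 0.1988]
tcp_rot: [0.918, -0.396, 0.0, -0.0]
force: [0.4, 0.5, 0.0]
finger_gap: 0.0
grip_force: 0.0
```

Emit:
move_arm([
  [[1,0.225,0,0,0],[1,0.225,0,0,0],[1,0.225,0,0,0],[1,0.225,0,0,0],[1,0.225,0,0,0]],
])

```text
time_s: 3.38
tool_pos: [0.4214, 0.1535, 0.1988]
tcp_rot: [0.918, -0.396, 0.0, -0.0]
force: [-0.0, 0.2, 0.6]
finger_gap: 0.0
grip_force: 0.0
```

Emit:
move_arm([
  [[1,0.225,0,0,0],[1,0.225,0,0,0],[1,0.225,0,0,0],[1,0.225,0,0,0],[0,0,0,0,0]],
])

```text
time_s: 4.0
tool_pos: [0.463, 0.0828, 0.1986]
tcp_rot: [0.918, -0.397, -0.0, 0.0]
force: [-0.3, -0.2, 0.6]
finger_gap: 0.0002
grip_force: 0.0
```

Emit:
move_arm([
  [[1,0.17,0,0,0],[1,0.17,0,0,0],[1,0.18,0,0,0],[0,0,1,0,0],[0,0,1,0,0]],
])

```text
time_s: 4.62
tool_pos: [0.4963, 0.0334, 0.1583]
tcp_rot: [0.918, -0.396, 0.0, -0.0]
force: [0.4, 0.2, 0.3]
finger_gap: -0.0002
grip_force: 0.0
```

Emit:
move_arm([
  [[0,0,1,0,0],[0,0,1,0,0],[0,0,1,0,0],[0,0,0,0,0],[0,0,0,0,0]],
])

```text
time_s: 5.25
tool_pos: [0.4969, 0.0335, 0.0997]
tcp_rot: [0.918, -0.396, 0.001, -0.0]
force: [0.1, 0.0, -0.7]
finger_gap: -0.0001
grip_force: 0.0
```

Run:
```python
from h import *
a=snap('top')['color'][95:250,200:325]; b=snap('side')['color'][130:240,180:320]
a=cv2.resize(a,(400,496),interpolation=2); b=cv2.resize(b,(400,314),interpolation=2)
v=np.zeros((496,800,3),np.uint8); v[:,:400]=a; v[:314,400:]=b; cv2.imwrite('pics/c2.png',cv2.convertScaleAbs(v,alpha=1.6))
print(manip.observe()['tool_pos'],manip.observe()['qpos'])
```

```text
[0.49704109 0.03360923 0.09986368] [ 3.82838438e-01  2.06698400e-01 -2.13193760e-01  2.66564949e-04
 -1.14900184e+00  3.73385981e-01]
```

View pics/c2.png

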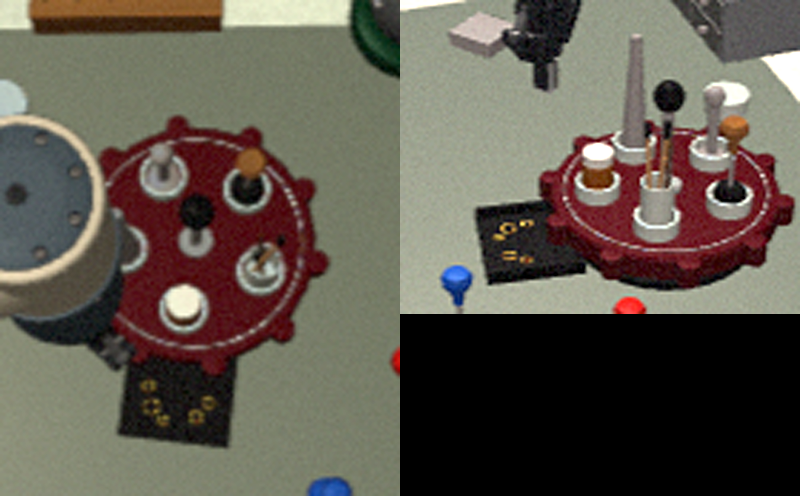

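The fingertips are over the gap between the left-front lobes, at crop (110,345), and clear of the mandrel. I'll lower to 37 mm, then move in.

Emit:
move_arm([
  [[0,0,0.8,0,0],[0,0,0.8,0,0],[0,0,0.8,0,0],[0,0,0.75,0,0],[0,0,0,0,0]],
])

```text
time_s: 5.98
tool_pos: [0.496, 0.0333, 0.0355]
tcp_rot: [0.918, -0.396, -0.0, 0.0]
force: [0.6, -0.6, 0.8]
finger_gap: -0.0004
grip_force: 0.0
```

Emit:
move_arm([
  [[0.1,0,0,0,0],[0.1,0,0,0,0],[0.1,0,0,0,0],[0,0,0,0,0],[0,0,0,0,0]],
])

```text
time_s: 6.6
tool_pos: [0.5005, 0.029, 0.0358]
tcp_rot: [0.918, -0.396, -0.0, -0.0]
force: [-0.5, -1.2, 0.2]
finger_gap: 0.0001
grip_force: 0.0
```

Emit:
move_arm([
  [[0.006,0.28,0,-0.3,0],[0.006,0.28,0,-0.3,0],[0.006,0.28,0,-0.3,0],[0.006,0.28,0,-0.3,0],[0.006,0.28,0,-0.3,0]],
])

```text
time_s: 7.22
tool_pos: [0.4821, 0.0077, 0.0358]
tcp_rot: [0.955, -0.297, -0.0, 0.0]
force: [-0.5, -0.5, 0.5]
finger_gap: -0.0001
grip_force: 0.0
```

Emit:
move_arm([
  [[0.006,0.28,0,-0.3,0],[0.006,0.28,0,-0.3,0],[0.006,0.28,0,-0.3,0],[0.006,0.28,0,-0.3,0],[0.006,0.28,0,-0.3,0]],
])

```text
time_s: 7.85
tool_pos: [0.4688, -0.0168, 0.0358]
tcp_rot: [0.981, -0.196, 0.0, -0.0]
force: [-0.0, 0.3, -0.7]
finger_gap: -0.0004
grip_force: 0.0
```

```bash
cat > st.py <<'E'
from h import *
from scipy.spatial.transform import Rotation as Ro
s=snap('top'); m,P=measure(s); A=np.array([.5920,-.0685]); d=P-[.5908,-.0686]
a=np.arctan2(d[:,1],d[:,0]); o=np.hypot(*d.T)>.1225
print('lobe phase mod36',np.degrees(np.angle(np.mean(np.exp(10j*a[o])))/10)%36)
O=manip.observe(); e=O['tool_pos'][:2]-A; R=Ro.from_quat(O['tcp_rot']).as_matrix()
print('r',np.hypot(*e),'phi',np.degrees(np.arctan2(e[1],e[0]))%360,'psi+180',np.degrees(np.arctan2(R[1,0],R[0,0]))+180,O['tool_pos'],O['force'],O['qpos'].round(2))
import sys
if len(sys.argv)>1:
    s2=snap('side'); x=cv2.resize(s['color'][95:250,200:325],(400,496),interpolation=2); b=cv2.resize(s2['color'][130:240,180:320],(400,314),interpolation=2)
    v=np.zeros((496,800,3),np.uint8); v[:,:400]=x; v[:314,400:]=b; cv2.imwrite('pics/'+sys.argv[1],cv2.convertScaleAbs(v,alpha=1.6))
E
python3 st.py c3.png
```

```text
lobe phase mod36 8.129179260972617
r 0.1338222982149898 phi 157.48434685203404 psi+180 157.48212078101704 [ 0.46837831 -0.01725465  0.03577135] [-0.60841004 -0.5282607  -0.4555288 ] [ 0.3   0.22 -0.38 -0.   -0.97  0.88]
```

View pics/c3.png

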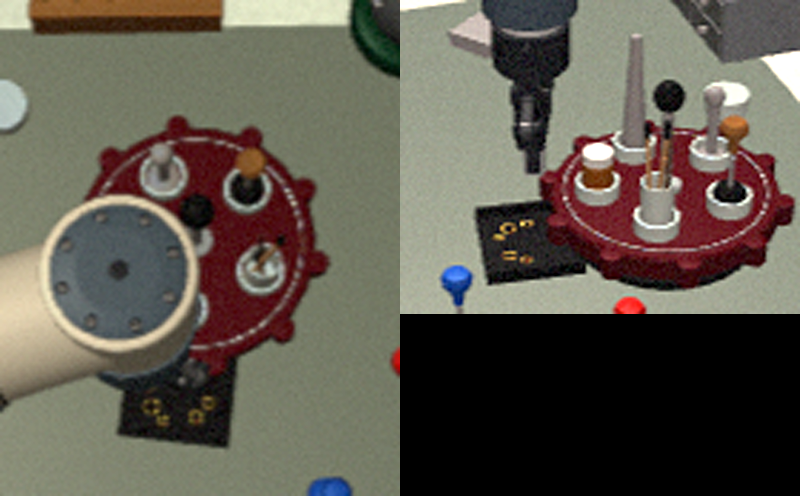

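Run:
```python
from h import *
P=manip.observe()['tool_pos']
s=snap('top'); t=snap('side')
print(proj(s,P),proj(t,P)); 
for q in [(.59,-.068,0.181),(.59,-.068,.055)]: print(proj(s,q),proj(t,q))
print('tip side px',(533-400)/400*140+180,165/314*110+130)
# triangulate tip, block tips from both views: ball (post)
def tri(p,q):
    X=cv2.triangulatePoints(s['K']@np.c_[s['R'],s['t']],t['K']@np.c_[t['R'],t['t']],np.array(p,float).reshape(2,1),np.array(q,float).reshape(2,1)); return (X[:3]/X[3]).ravel()
f=lambda x,y:(x/3.2+200,y/3.2+95); g=lambda x,y:((x-400)*.35+180,y*.35+130)
print('ball',tri(f(197,211),g(669,97)),'cup punch',tri(f(163,175),g(711,153)),'graver cup',tri(f(248,190),g(730,198)))
print('tip',tri(f(195,382),g(533,170)))
```

```text
[244.65841033 210.34251009] [226.81053408 198.8431916 ]
[260.9948872  159.97786096] [272.91778959 158.7081994 ]
[260.5785476  170.68201951] [271.44115603 195.70242199]
tip side px 226.55 187.80254777070064
ball [ 0.59277102 -0.0700267   0.16445339] cup punch [ 0.65612997 -0.03886258  0.06487328] graver cup [ 0.64072488 -0.12175855  0.06739289]
tip [ 0.4519561  -0.06737712  0.10630326]
```

Run:
```python
from h import *
P=manip.observe()['tool_pos']
t=snap('side'); im=t['color'].copy()
k=5; x0,y0=180,120
v=cv2.convertScaleAbs(cv2.resize(im[y0:220,x0:300],None,fx=k,fy=k,interpolation=2),alpha=2.2)
for h in (0,.02,.04):
    p=(proj(t,P+[0,0,h])-[x0,y0]+.5)*k; cv2.circle(v,tuple(int(a) for a in p),3,(0,255,255),-1)
cv2.imwrite('pics/z.png',v)
```

```text
(no output)
```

View pics/z.png

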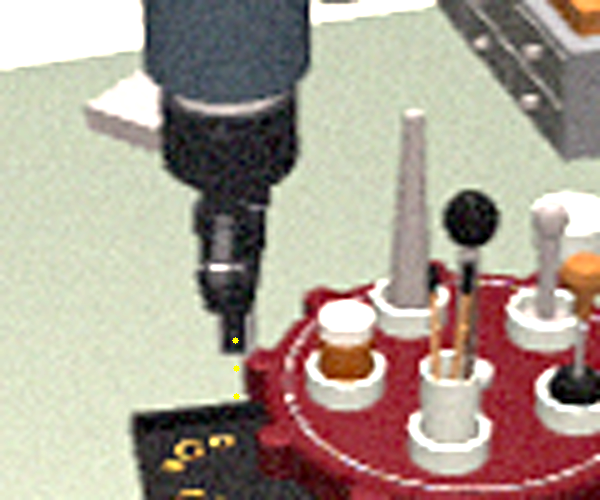

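Run:
```python
from h import *
t=snap('side')
print(proj(t,(.497,.0336,.0999)),proj(t,(.497,.0336,.1299)),proj(t,(.212,.507,.198)),proj(t,(.212,.507,.225)))
im=cv2.imread('pics/side0.png')[20:100,60:160]; cv2.imwrite('pics/z0.png',cv2.convertScaleAbs(cv2.resize(im,None,fx=5,fy=5,interpolation=2),alpha=2.2))
```

```text
[230.71027633 170.25951937] [230.50241453 161.67929568] [114.22074571  91.37163877] [112.8932539   84.04705109]
```

View pics/z0.png

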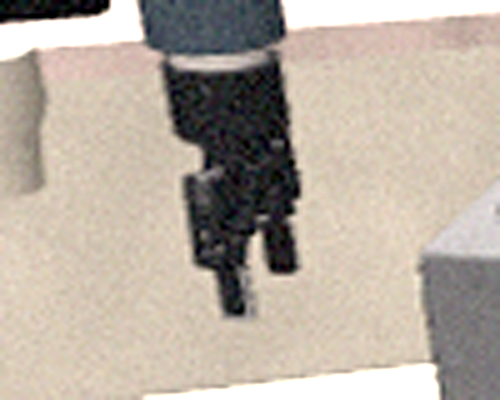

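The fingertips sit about 30 mm higher in the images than the reported TCP, in the zoomed views at z.png (235,352) and z0.png (235,315). They passed over the lobes, and the carousel hasn't moved. I'll go back to the free gap at 134° and lower by that offset, watching the force.

Emit:
move_arm([
  [[0,0,-0.5,0,0],[0.023,-0.56,0,0.6,0],[0.023,-0.56,0,0.6,0],[0.023,-0.56,0,0.6,0],[0.023,-0.56,0,0.6,0]],
])

```text
time_s: 8.78
tool_pos: [0.4933, 0.0215, 0.0466]
tcp_rot: [0.933, -0.359, 0.0, -0.0]
force: [-0.2, 0.2, -0.4]
finger_gap: -0.0003
grip_force: 0.0
```

Emit:
move_arm([
  [[-0.2,-0.56,0,0.6,0],[0,0,0.5,0,0],[0,0,0.5,0,0],[0,0,0,0,0],[0,0,0,0,0]],
])

```text
time_s: 9.4
tool_pos: [0.4971, 0.0317, 0.0258]
tcp_rot: [0.918, -0.396, -0.0, 0.0]
force: [0.2, -0.7, 0.1]
finger_gap: -0.0001
grip_force: 0.0
```

```bash
cat > tip.py <<'E'
from h import *
import sys
P=manip.observe()['tool_pos']; t=snap('side'); p0=proj(t,P).astype(int)
g=t['color'].max(2); print(P,p0)
for x in range(p0[0]-5,p0[0]+6): print(x,''.join('%4d'%v for v in g[p0[1]-18:p0[1]+8,x]))
for h in (0,.01,.02,.03): print(h,proj(t,P+[0,0,h]))
E
python3 st.py; python3 tip.py
```

```text
lobe phase mod36 7.924945733728494
r 0.13798217428126905 phi 133.33857513752324 psi+180 133.3332895548888 [0.49730171 0.03185593 0.02598417] [0.8861186  0.25355629 0.23976327] [ 0.38  0.28 -0.32  0.   -0.97  0.38]
[0.49730171 0.03185593 0.02598417] [231 190]
226   12  19  93 106 111 105 110 105 109 105 103 104 103 107 103 103 105 104 102 105 108 100 104 108 105 105
227   20  18  50  69  72  71  68  75  70  83 106 105 103  99 103 105 101 106 105 106 106 107 104 107 106 107
228   21   3  11  19  24  28  30  30  25  34  89 103 102  99 103  98 104 104 105  93  83  73  75  74  82  83
229   14  15  24  20  29  28  20  16  25  16  67 106 103 102 104 108 104 107  92  78  67  42  30  31  40  47
230   11  24   0  29  27  15  22  22  25  10  44 101 105 102 100 107 106 109  71  69  76  62  29  27  41  32
231   14  25   3   5  21  20  11  19  16   0  19  85 105 102  99 102 108  90  64  64  79  80  33  30  34  35
232   17  11  51  53  35  44  44  37  38  42  52  77 103 104 105 105 102  88  71  65  75  87  46  41  36  39
233   20  28  71  74  65  66  68  68  66  66  71  85 103 101 104 100 110  91  63  68  74  78  51  53  53  53
234   55  28  46  52  50  57  54  54  56  55  72  98 102 102 101 103 108  82  70  67  76  73  67  67  69  72
235   73  57  60  67  59  62  61  61  59  67  86 105 100 106 102 104  86  73  66  64  73  67  73  71  69  73
236   94  94  91  93  99  95 101  92  95  93 106 108 105 106  97  81  71  66  70  71  68  53  70  82  68  71
0 [231.4553414  190.76966488]
0.01 [231.39188493 188.1070008 ]
0.02 [231.3278901  185.42174636]
0.03 [231.26335001 182.71361285]
```

Emit:
move_arm([
  [[0,0,0.4,0,0],[0,0,0.4,0,0],[0,0,0.4,0,0],[0,0,0,0,0],[0,0,0,0,0]],
])

```text
time_s: 10.12
tool_pos: [0.4973, 0.0321, 0.0018]
tcp_rot: [0.918, -0.396, 0.0, 0.0]
force: [-0.5, 0.5, 0.7]
finger_gap: -0.0001
grip_force: 0.0
```

```bash
python3 st.py; python3 tip.py
```

```text
lobe phase mod36 7.868047534391036
r 0.13807817861165683 phi 133.23077536540478 psi+180 133.32933397529615 [0.49742493 0.03210388 0.00197649] [-0.63661523  0.46622756 -0.61840833] [ 0.38  0.31 -0.36  0.   -0.9   0.38]
[0.49742493 0.03210388 0.00197649] [231 197]
226   25  33 108 104 111 103 106 106 105 104 105 101 104 103 104 105 103 107 102 107 112  64  21  12  11  23
227   20  25  76  74  82  81  87  84  74 106 105 105 105 105 110 109 106 108 108 109 111  58  14  12   1  18
228   13  18  23  29  40  40  36  40  34  79 106 108  94  82  77  70  71  79  78  81 112  51  17  15   8  21
229    5  18   8  13  27  22  17  18  23  41 103  95  79  70  44  35  33  47  48  43  84  38   5   9  10  22
230   25  25  18  29  19  20  24  27   9  24  84  74  68  78  65  34  28  26  34  28  41  21   0  16  13  24
231   25  17  19  13  22  12  12  21  19  13  53  66  70  74  86  36  36  31  33  30  37  24  14   0  14  25
232   23  10  41  37  39  34  42  47  25  23  68  71  70  71  83  41  43  43  40  37  39  27  10  12  12  23
233   22  35  64  69  68  63  70  68  66  65  75  71  66  75  76  56  53  56  58  52  56  50  44  34  26  28
234   68  45  53  54  56  58  57  56  59  64  68  63  67  72  66  61  71  67  70  65  68  67  59  54  42  44
235   78  48  48  53  48  54  53  50  46  49  58  70  70  68  70  72  73  70  70  70  74  72  67  63  67  59
236   96  88  86  90  90  90  97  80  64  61  68  69  69  71  61  70  82  76  69  60  68  69  74  72  75  71
0 [231.62077758 197.01967692]
0.01 [231.55866023 194.41031039]
0.02 [231.49602127 191.7790325 ]
0.03 [231.4328541 189.1255661]
```

Emit:
move_arm([
  [[0.12,0,0,0,0],[0.1,0,0,0,0],[0.006,0.28,0,-0.3,0],[0.006,0.28,0,-0.3,0],[0.006,0.28,0,-0.3,0]],
])

```text
time_s: 10.85
tool_pos: [0.4888, 0.0164, 0.0018]
tcp_rot: [0.941, -0.337, 0.0, -0.0]
force: [-0.0, -0.4, -0.5]
finger_gap: -0.0001
grip_force: 0.0
```

Emit:
move_arm([
  [[0.006,0.28,0,-0.3,0],[0.006,0.28,0,-0.3,0],[0.006,0.28,0,-0.3,0],[0.006,0.28,0,-0.3,0],[0,0,0,0,0]],
])

```text
time_s: 11.48
tool_pos: [0.476, -0.0021, 0.0019]
tcp_rot: [0.966, -0.258, 0.0, -0.0]
force: [-0.2, 0.1, -0.5]
finger_gap: 0.0002
grip_force: 0.0
```

```bash
python3 st.py
```

```text
lobe phase mod36 17.737381327398676
r 0.1336129503755032 phi 150.1199079399142 psi+180 150.05606097037273 [ 0.47614823 -0.00193583  0.00187748] [-0.12906177 -0.07532419 -0.15245327] [ 0.33  0.27 -0.41  0.   -0.89  0.72]
```

Emit:
move_arm([
  [[0.006,0.28,0,-0.3,0],[0.006,0.28,0,-0.3,0],[0.006,0.28,0,-0.3,0],[0.006,0.28,0,-0.3,0],[0.006,0.28,0,-0.3,0]],
])

```text
time_s: 12.15
tool_pos: [0.465, -0.0273, 0.0019]
tcp_rot: [0.988, -0.155, 0.0, -0.0]
force: [0.6, 0.1, -0.4]
finger_gap: -0.0
grip_force: 0.2
```

Emit:
move_arm([
  [[0.006,0.28,0,-0.3,0],[0.006,0.28,0,-0.3,0],[0.006,0.28,0,-0.3,0],[0.006,0.28,0,-0.3,0],[0.006,0.28,0,-0.3,0]],
])

```text
time_s: 12.78
tool_pos: [0.4592, -0.0547, 0.0018]
tcp_rot: [0.999, -0.051, 0.0, -0.0]
force: [0.5, 0.5, 0.5]
finger_gap: 0.0002
grip_force: 0.2
```

Emit:
move_arm([
  [[0.006,0.28,0,-0.3,0],[0.006,0.28,0,-0.3,0],[0.006,0.28,0,-0.3,0],[0.006,0.28,0,-0.3,0],[0.006,0.28,0,-0.3,0]],
])

```text
time_s: 13.4
tool_pos: [0.4593, -0.0827, 0.0018]
tcp_rot: [0.999, 0.054, 0.0, -0.0]
force: [0.1, 0.4, 0.0]
finger_gap: 0.0001
grip_force: 0.2
```

```bash
python3 st.py c4.png
```

```text
lobe phase mod36 16.990874465384408
r 0.13352646398834775 phi 186.30432471995434 psi+180 186.24331921903362 [ 0.45928101 -0.08316245  0.00179869] [-0.53964379 -1.21663428  0.5016988 ] [ 0.16  0.26 -0.44  0.   -0.88  1.52]
```

View pics/c4.png

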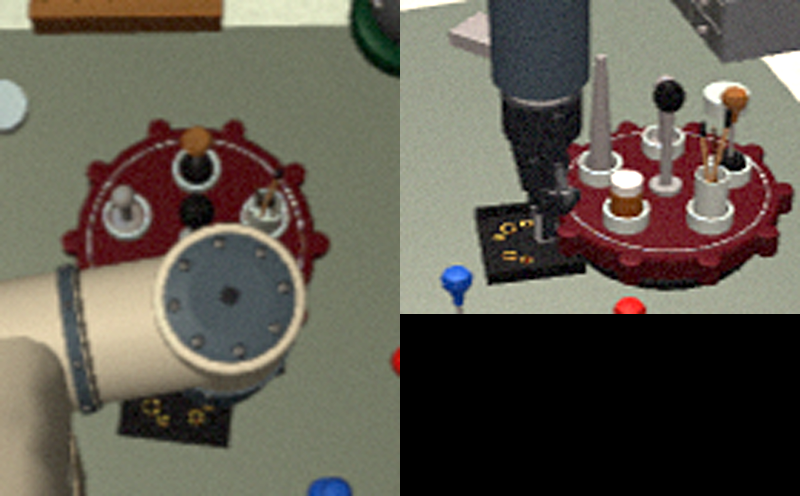

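The carousel has turned about 46°, with all the tools standing and the mandrel now at the front left, side crop (600,100). I'll continue.

Emit:
move_arm([
  [[0.006,0.28,0,-0.3,0],[0.006,0.28,0,-0.3,0],[0.006,0.28,0,-0.3,0],[0.006,0.28,0,-0.3,0],[0.006,0.28,0,-0.3,0]],
])

```text
time_s: 14.12
tool_pos: [0.465, -0.1099, 0.0017]
tcp_rot: [0.988, 0.157, -0.0, -0.0]
force: [-0.7, -0.3, 0.2]
finger_gap: -0.0001
grip_force: 0.2
```

Emit:
move_arm([
  [[0.006,0.28,0,-0.3,0],[0.006,0.28,0,-0.3,0],[0.006,0.28,0,-0.3,0],[0.006,0.28,0,-0.3,0],[0.006,0.28,0,-0.3,0]],
])

```text
time_s: 14.75
tool_pos: [0.4764, -0.1354, 0.0017]
tcp_rot: [0.966, 0.26, -0.0, -0.0]
force: [-0.6, 0.4, -0.2]
finger_gap: 0.0002
grip_force: 0.2
```

Emit:
move_arm([
  [[0.004,0.2,0,-0.2,0],[0.002,0.1,0,-0.1,0],[0,0,0,0,0],[0,0,0,0,0],[0,0,0,0,0]],
])

```text
time_s: 15.38
tool_pos: [0.4796, -0.1406, 0.0018]
tcp_rot: [0.96, 0.28, 0.0, 0.0]
force: [0.8, -0.5, -1.2]
finger_gap: 0.0002
grip_force: 0.0
```

```bash
python3 st.py
```

```text
lobe phase mod36 6.821577330345343
r 0.1335641458741808 phi 212.66755107398254 psi+180 212.5211168003384 [ 0.47956348 -0.14059307  0.00185588] [ 0.10280213 -0.38951169  0.56781081] [ 0.03  0.31 -0.35  0.   -0.91  2.11]
```

Emit:
move_arm([
  [[0.003,0.14,0,-0.15,0],[0.003,0.14,0,-0.15,0],[0,0,0,0,0],[0,-0.15,0,0,0],[-0.2,0,0,0,0]],
])

```text
time_s: 16.05
tool_pos: [0.4776, -0.1449, 0.0018]
tcp_rot: [0.954, 0.3, 0.0, 0.0]
force: [0.1, -0.4, 0.1]
finger_gap: 0.0005
grip_force: 0.0
```

Emit:
move_arm([
  [[-0.5,0,0,0,0],[-0.6,0,0,0,0],[0,0,-1,0,0],[0,0,-1,0,0],[0,0,-1,0,0]],
])

```text
time_s: 16.68
tool_pos: [0.4588, -0.1582, 0.0624]
tcp_rot: [0.954, 0.3, -0.0, -0.0]
force: [-0.2, 0.4, -1.2]
finger_gap: -0.0002
grip_force: 0.0
```

Emit:
move_arm([
  [[0,0,-1,0,0],[0,0,-1,0,0],[0,0,-1,0,0],[0,0,-1,0,0],[0,0,-1,0,0]],
])

```text
time_s: 17.3
tool_pos: [0.4588, -0.1581, 0.1624]
tcp_rot: [0.954, 0.3, -0.0, -0.0]
force: [0.3, 0.7, 0.1]
finger_gap: -0.0
grip_force: 0.0
```

Emit:
move_arm([
  [[-0.57,0.82,0,0,0],[-0.57,0.82,0,0,0],[-0.57,0.82,0,0,0],[-0.57,0.82,0,0,0],[-0.57,0.82,0,0,0]],
])

```text
time_s: 17.92
tool_pos: [0.459, -0.2585, 0.1617]
tcp_rot: [0.954, 0.3, -0.0, -0.0]
force: [-0.1, 0.9, 0.6]
finger_gap: -0.0
grip_force: 0.0
```

Emit:
move_arm([
  [[-0.57,0.82,0,0,0],[-0.57,0.82,0,0,0],[-0.57,0.82,0,0,0],[-0.57,0.82,0,0,0],[-0.57,0.82,0,0,0]],
])

```text
time_s: 18.55
tool_pos: [0.46, -0.3588, 0.1617]
tcp_rot: [0.954, 0.3, -0.0, -0.0]
force: [0.1, 0.7, -0.3]
finger_gap: -0.0002
grip_force: 0.0
```

```bash
python3 st.py c5.png
python3 - <<'E'
import cv2
from h import *
s=snap('top')
im=s['color'][95:250,200:325]; cv2.imwrite('pics/t5.png',cv2.convertScaleAbs(cv2.resize(im,None,fx=3.8,fy=3.8,interpolation=cv2.INTER_CUBIC),alpha=1.8))
E
```

```text
lobe phase mod36 9.708178237612659
r 0.32070431607180133 phi 245.65241646991558 psi+180 214.85933502902355 [ 0.45978287 -0.36068126  0.16141747] [-1.02597651 -1.83172806 -0.19502886] [-0.4   0.34  0.13  0.   -1.36  2.58]
```

View pics/t5.png

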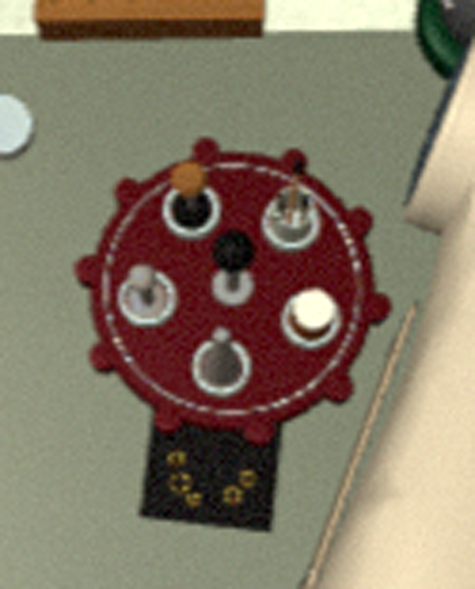

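The picture shows the mandrel's cup at (221,366), nearly in line with the tray. The tools are all upright and the arm is clear. Now I'll measure the remaining error carefully.

```bash
cat > fin.py <<'E'
from h import *
S=[snap('top') for _ in range(6)]; s=S[0]; I=np.mean([x['color'] for x in S],0)
g=I.max(2)
# tray edges: subpixel half-level crossing per row
L=[];Rr=[]
for y in range(212,230):
    row=g[y]; lo=38
    i=next(x for x in range(250,225,-1) if row[x-1]>lo and row[x-2]>lo and row[x]<=lo); L.append((i-1+(row[i-1]-lo)/(row[i-1]-row[i]),y))
    i=next(x for x in range(264,290) if row[x+1]>lo and row[x+2]>lo and row[x]<=lo); Rr.append((i+(lo-row[i])/(row[i+1]-row[i]),y))
def line(p):
    W=np.array([ray(s,q,.016)[:2] for q in p]); vx,vy,x0,y0=cv2.fitLine(W.astype(np.float32),cv2.DIST_HUBER,0,.01,.01).ravel()
    if vx>0: vx,vy=-vx,-vy
    return np.array([vx,vy]),np.array([x0,y0])
(d1,p1),(d2,p2)=line(L),line(Rr); d=d1+d2; d/=np.linalg.norm(d)
an=lambda v:np.degrees(np.arctan2(v[1],v[0]))%360
print('edge dirs',an(d1),an(d2),'width',abs(np.cross(d,p1-p2)))
mid=(p1+p2)/2
# carousel lobes
s['color']=I; m,P=measure(s); c=np.array([.5908,-.0686]); e=P-c; a=np.arctan2(e[:,1],e[:,0]); o=np.hypot(*e.T)>.1225
ph=np.degrees(np.angle(np.mean(np.exp(10j*a[o])))/10)%36; print('phase',ph,'mandrel',ph+162)
for ax in ([.5908,-.0686],[.5923,-.06825]): 
    ax=np.array(ax); print('mid-axis line offset mm',1e3*np.cross(d,ax-mid),'front to tray centre',an(mid+d*0-ax))
# cup rims
cc=np.array([(221,366),(312,318),(291,216),(191,209),(147,295)])/3.8-.4+[200,95]
C=np.array([ray(s,p,.073)[:2] for p in cc]); M=C.mean(0); D=C-M; A=np.array([an(v) for v in D]); print('cups',M,(A-72*np.arange(5))%360)
E
python3 fin.py 2>&1 | grep -v -i deprec
```

```text
print('edge dirs',an(d1),an(d2),'width',abs(np.cross(d,p1-p2)))
  ax=np.array(ax); print('mid-axis line offset mm',1e3*np.cross(d,ax-mid),'front to tray centre',an(mid+d*0-ax))
edge dirs 131.66318 172.62888 width 0.08238512
phase 9.789491324976021 mandrel 171.789491324976
mid-axis line offset mm -58.71567862406422 front to tray centre 174.97029732262476
mid-axis line offset mm -59.72595776692083 front to tray centre 175.15030923704967
cups [ 0.59296853 -0.06842761] [171.80569691 171.25437799 173.67613512 172.62982717 171.32543755]
```

```bash
python3 - <<'E'
t=open('fin.py').read()
t=t.replace("for x in range(250,225,-1) if row[x-1]>lo and row[x-2]>lo and row[x]<=lo)","for x in range(228,260) if row[x]<=lo)")
open('fin.py','w').write(t)
E
python3 fin.py 2>/dev/null
```

```text
edge dirs 172.93878 172.42313 width 0.10710237
phase 9.764483128609294 mandrel 171.7644831286093
mid-axis line offset mm 0.4966714736777608 front to tray centre 172.49076731603498
mid-axis line offset mm -0.04156808287321748 front to tray centre 172.69672704407967
cups [ 0.59296853 -0.06842761] [171.80569691 171.25437799 173.67613512 172.62982717 171.32543755]
```

The mandrel is at 171.8–172.1° and the tray's front is at 172.6°. That leaves it under 1° off, which is within measuring error. The hand is well clear, so I'm handing in.

```bash
python3 -c "
from station import workorder
print(workorder.job_done())"
```

```text
the job is handed in; nothing more can be done
None
```

The carousel was turned about 74° by its rim lobes; the mandrel now stands within about 1° of the tray's middle, at rest, tools upright, hand clear, and the job is handed in at about 19 s.

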